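# Restock the tea chest from the tube and shut its hasp

### The job

Restock the wooden tea chest: swing the hasp off its catch, open the lid, and put every metal tin from the tray in the larger compartment. Take the clear tube from its sloping rest, tilt it slowly over the smaller compartment, stop as soon as the first ball has rolled up to the rim (just past level), hold it still there for a good second with no ball out yet, then tip all the balls into that compartment and lay the tube back on its rest, mouth uphill as before. Last, close the lid fully and only then swing the hasp fully over its catch again, leaving the mugs and the coaster where they stand.

Things in the scene. Friction and masses are not known exactly. Their poses are not given: they have to be found in the camera images.
- chest: Fixed wooden tea chest, 150 x 278 x 85 mm (x, y, z), walls and floor 6 mm. Origin at its underside's centre; x points level from the front (hasp side, facing the robot) to the lid's hinge at the back, y along its length, z up. A full-height 6 mm wall at y = -40 mm divides it. The lid hinges on the line x = +75 mm, z = 85 mm; the hasp on the line x = -79 mm, z = 97 mm.
- round_bay (a point): Centre of the inner floor of the smaller compartment (for the balls), chest y -133 to -43 mm, x -69 to +69 mm, 79 mm deep.
- tin_bay (a point): Centre of the inner floor of the larger compartment (for the tins), chest y -37 to +133 mm, x -69 to +69 mm, 79 mm deep.
- lid (a joint): Angle of the chest's lid (10 mm board, 152 x 282 mm): 0 shut, grows as it opens upward and away from the robot, stop at 1.75. Stiff hinge: it stays where it is left (0.24 N m of friction, weight 0.2 kg).
- lid_bar (a point): Centre of the lid's brass T handle: a 12 mm round bar, 40 mm long along chest y, on a narrow stem, 28 mm above the shut lid's top; 125 mm from the hinge line along the lid and 38 mm off it across, at chest y = +60 mm. Pinched by its two ends (fingers closing along chest y) it turns in the fingers as the lid swings.
- hasp (a joint): Angle of the brass hasp, hinged on the chest's front rim: 0 lies flat on the lid over the steel catch; it grows as it swings up and over towards the robot, stop at 2.2. Light friction (0.05 N m): it stays where it is left.
- hasp_bar (a point): Centre of the hasp's round cross bar, 12 mm thick, 40 mm long along the chest's y, on a stem: 55 mm from the hasp's hinge along the strap and 28 mm above it, at chest y = -65 mm. Pinch it by its two ends and carry it round the hinge.
- rest: Fixed light wooden sloping rest for the tube, base 150 x 78 mm. Origin at its underside's centre on the table, z up; its x axis points level the way that it rises (20 degrees). Floor plate 70 mm wide with a stop at the low end and flared cheeks 23 mm high beside the tube near both ends; the middle 80 mm is free for fingers.
- rest_seat (a point): Point on the rest where the tube's mid point lies when seated, 28 mm above the sloping floor plate. The seated tube's axis is the rest's x axis raised by 20 degrees.
- tube: Clear eight-sided acrylic tube, 56 mm across flats, 150 mm long, wall 4 mm, closed bottom 5 mm thick, 140 g, loose on the rest. Origin at the centre of the bottom's outside; z runs along its axis to the open mouth; flats face its x and y axes; its y axis lies level on the rest. Two flats can be gripped at the middle.
- tube_mid (a point): Middle of the tube, on its axis, 75 mm from the bottom.
- tube_mouth (a point): Centre of the tube's open mouth, 150 mm from the bottom. A lip inside it, 3 mm high, 5 mm long, holds balls back: at the lip a ball's centre is about 135 mm along the tube's z. Balls start to roll 2 to 5 degrees past level, wait behind the lip up to about 20 degrees, and are all out by 45.
- ball1: Plain dark wooden ball, 38 mm diameter, 22 g, in the tube at the start; origin at its centre. Ball 1 lies at the bottom, ball 3 nearest the mouth; two or three are present (ball 3 is None if absent).
- ball2: Plain dark wooden ball, 38 mm diameter, 22 g, in the tube at the start; origin at its centre. Ball 1 lies at the bottom, ball 3 nearest the mouth; two or three are present (ball 3 is None if absent).
- ball3: Plain dark wooden ball, 38 mm diameter, 22 g, in the tube at the start; origin at its centre. Ball 1 lies at the bottom, ball 3 nearest the mouth; two or three are present (ball 3 is None if absent).
- tin1: Plain aluminium tin, a closed upright cylinder 46 mm diameter, 64 mm high, about 60 g, on the tray; origin at the centre of its underside, z up. One to three are present (None if absent).
- tin2: Plain aluminium tin, a closed upright cylinder 46 mm diameter, 64 mm high, about 60 g, on the tray; origin at the centre of its underside, z up. One to three are present (None if absent).
- tin3: Plain aluminium tin, a closed upright cylinder 46 mm diameter, 64 mm high, about 60 g, on the tray; origin at the centre of its underside, z up. One to three are present (None if absent).
- tray: Fixed black melamine tray, 270 x 230 mm, floor 5 mm thick, rim 14 mm high; origin at the centre of its underside. Carries the tins and a mug.
- mug1: Blue stoneware mug, 80 mm diameter, 90 mm high, handle to its +y; origin at the centre of its underside. To be left alone. Stands on the tray.
- mug2: Blue stoneware mug, 80 mm diameter, 90 mm high, handle to its +y; origin at the centre of its underside. To be left alone. Stands on the coaster.
- coaster: Bamboo disc, 100 mm diameter, 8 mm thick; origin at the centre of its underside. To be left alone.
There are look-alikes about, which are no part of the job. Leave any pink or turquoise look-alike of the tin1 alone.

How it is judged:
On the way, in this order (a step that is already met when the one before it is completed fails the run):
1. the hasp is swung off, right over to the front, with the lid still shut (value of joint hasp above 1.6 rad and value of joint lid below 0.1 rad), for 0.2 s.
2. the lid is open (value of joint lid above 1.25 rad), for 0.2 s.
3. the tube is over the smaller compartment, tilted at most 15 degrees past level, the first ball has rolled to the rim and is held still there for 0.8 s with every ball still in the tube (z of any of ball1, ball2, ball3 in the frame of tube above 0.125 m and z of each of ball1, ball2, ball3 in the frame of tube below 0.147 m and distance between each of ball1, ball2, ball3 and tube_mid below 0.085 m and horizontal distance between tube_mouth and round_bay below 0.1 m and height (world z) of tube_mouth above 0.06 m and angle between tube's own z axis and vertical below 1.83 rad and angular speed of tube below 0.15 rad/s), for 0.8 s.
4. all the balls lie in the smaller compartment (x of ball1 in the frame of chest between -0.069 and 0.069 m and y of ball1 in the frame of chest between -0.133 and -0.043 m and z of ball1 in the frame of chest between 0 and 0.075 m and x of ball2 in the frame of chest between -0.069 and 0.069 m and y of ball2 in the frame of chest between -0.133 and -0.043 m and z of ball2 in the frame of chest between 0 and 0.075 m and x of ball3 in the frame of chest between -0.069 and 0.069 m and y of ball3 in the frame of chest between -0.133 and -0.043 m and z of ball3 in the frame of chest between 0 and 0.075 m), for 0.3 s.
5. the tube lies back on its rest, mouth uphill, let go (distance between tube_mid and rest_seat below 0.02 m and z of tube_mouth in the frame of rest above 0.09 m and contact force between the fingers and tube below 0.05 N), for 0.3 s.
6. the tins are in the larger compartment and the lid is shut, the hasp still off (value of joint lid below 0.06 rad and value of joint hasp above 1 rad and x of tin1 in the frame of chest between -0.069 and 0.069 m and y of tin1 in the frame of chest between -0.037 and 0.133 m and z of tin1 in the frame of chest between 0 and 0.075 m and x of tin2 in the frame of chest between -0.069 and 0.069 m and y of tin2 in the frame of chest between -0.037 and 0.133 m and z of tin2 in the frame of chest between 0 and 0.075 m and x of tin3 in the frame of chest between -0.069 and 0.069 m and y of tin3 in the frame of chest between -0.037 and 0.133 m and z of tin3 in the frame of chest between 0 and 0.075 m), for 0.2 s.
At the end, for the whole second after the job is handed in: Lid shut (under 0.06 rad) and the hasp flat over the catch (under 0.15 rad); every ball in the smaller compartment and every tin in the larger one; the tube at rest with its middle within 20 mm of its seat on the rest, mouth uphill (all of step 4 and value of joint lid below 0.06 rad and value of joint hasp below 0.15 rad and x of tin1 in the frame of chest between -0.069 and 0.069 m and y of tin1 in the frame of chest between -0.037 and 0.133 m and z of tin1 in the frame of chest between 0 and 0.075 m and x of tin2 in the frame of chest between -0.069 and 0.069 m and y of tin2 in the frame of chest between -0.037 and 0.133 m and z of tin2 in the frame of chest between 0 and 0.075 m and x of tin3 in the frame of chest between -0.069 and 0.069 m and y of tin3 in the frame of chest between -0.037 and 0.133 m and z of tin3 in the frame of chest between 0 and 0.075 m and distance between tube_mid and rest_seat below 0.02 m and z of tube_mouth in the frame of rest above 0.09 m and linear speed of tube below 0.02 m/s); the robot touches nothing.
It fails at once if the lid is open (over 0.2 rad) while the hasp is not off it (under 1.0 rad) (value of joint lid above 0.2 rad and value of joint hasp below 1 rad).
It fails at once if a mug or the coaster is moved more than 40 mm (distance of any of mug1, mug2, coaster from where it was at the start of the episode above 0.04 m).
Of tin1, tin2, tin3, ball3 only 2 to 4 are there at a start; the rules pass over those that are not, and their reading is None.
At some moment in a run one of tin1, tin2, tin3 may be knocked a few centimetres aside while the robot is not near it.
It also fails if it takes over 210 s, if anything falls off the work surface, if the arm or the gripper's body presses on something with over 40 N, if the wrist force passes 120 N, or if a joint passes its speed limit or range.

### The arm

A 7-joint arm with a two-finger parallel gripper is mounted at the origin on the work surface. World frame = base frame: x ahead of the robot, y to its left, z up, the work surface at z = 0. Lengths are in m, angles in rad, forces in N, time in s.
With the tool pointing down it reaches from about 0.425 to 0.95 m from the base axis. Payload 16.7 kg.
Tool frame: the origin (TCP) lies between the finger pads; the fingertips stand 25 mm ahead of it and the grasp point (between the pads) lies 6 mm ahead of it (arm.tip_extent is the distance from the TCP to the fingertips, in m); z points along the fingers, y is the line along which they close (so a half turn about z gives the same grasp; the last joint's range is limited). The gripper opens to 94 mm and grips with 3 to 60 N. Pads are 16 mm wide; open, the fingers measure 119 mm over their backs; the gripper's body (75 mm by 177 mm) begins 78 mm behind the grasp point.
Start: joints at [1.141, 0.426, 0.074, 1.606, -0.034, 1.111, -0.067], TCP at [0.186, -0.649, 0.23] pointing down, gripper open.
Joint ranges: [-2.85, 2.85], [-0.5, 2.14], [-1.23, 1.37], [0.21, 2.46], [-1.02, 4.16], [0.16, 2.05], [-2.73, 2.73]. Speed limits (rad/s): [1.89, 1.89, 2.39, 2.39, 3.01, 3.01, 3.01].

### API

Orientations are given as a unit quaternion [x, y, z, w].
In Python, from station import arm gives the robot as it stands. The module is installed in compiled form; this text tells all that it offers. Calls block until the motion is done:
- arm.goto(position, orientation): joint-space move of the TCP to a pose.
- arm.move_straight(position, attitude=None, velocity=0.15, stop_force=None): straight line of the TCP; attitude=None keeps the orientation; velocity is the mean speed in m/s. With stop_force (N) it stops when the force on the tool has changed by that much, and returns True; else False.
- arm.goto_joints(angles): joint-space move.
- arm.let_go() and arm.grasp(): open the fingers fully, or close them until they stop; the grip force is fixed at half the most.
- arm.pause(seconds).
- arm.ik(position, orientation): joint angles nearest the present ones, or None.
- arm.get_state(): the state.
- arm.grab_frame(name): name is "scene" or "top" or "wrist"; returns the picture (400x640x3 uint8, blue, green, red); there is no depth.
- arm.camera_info(name): a dict with "fx", "fy", "cx", "cy" (pixels), "world_to_cam" (4x4, takes a point from world to camera coordinates). Camera axes: x right, y up, looking along -z (the intrinsics and any distortion apply to the point x, -y, -z); pixel columns grow to the right and rows downward; lengths in m; the calibration is good to about 2 mm. A picture is of the moment at which its call begins: read the wrist's pose just before it. camera_info takes no time and is no camera call; for the wrist camera it gives the pose at the moment of the call.
A pose or a line that the arm cannot do raises arm.MotionError and nothing moves.
- arm.hand_in(): hands the job in; it is judged then, once.
Trained networks look in the newest picture that a camera, given by its name, has taken for a name from the list of things; names that differ only in an ending like _2 or _b are one class to them, and where a whole thing is asked for, a point or a joint stands for the part that bears it (a point fixed in the world has none). Each returns a list of dicts, best first, with "score" (0 to 1); they miss things now and then, are a little off and sometimes report something else, mostly with a low value. They report only what shows in the picture. A call takes as long as a camera call. They do not tell look-alikes from the thing itself.
- arm.trace(camera, target): "pixels" (400x640 bool, what is visible of it) and "rect" ([left, top, right, bottom] in pixels, round what is visible of it).
- arm.mark_of(camera, target): "centre" ([column, row] in pixels: a listed point, or the origin of a listed thing).
The state is a dict: "clock": time; "joint_positions": joint angles; "joint_vel": joint speeds; "joint_efforts": joint torques, N m; "ee_pos": TCP position; "eef_rot": TCP orientation; "ft_force": force on the tool from outside, world axes, zero at the start; "moment": the same for the moment, N m; "grip_width": finger opening in m; "grip_force": force on a finger pad.
Only numpy, scipy, OpenCV 4.12 (cv2) and the standard library are available. Lean on these libraries where they do the work, as an engineer would, in place of code of your own. Each camera call takes 0.05 s, during which the arm holds its last target. There are 200 camera calls.

## Working session

There is one attempt and no reset: what is moved stays moved. The work goes in short steps, each a Python script; the robot and the scene stay as the last script left them, time stands still between calls to the robot, and variables do not carry over. Pictures are saved under pics/ and viewed, at most 18 in all, crops included, and the job is handed in when it is done.

```bash
mkdir -p pics; ls; python3 - <<'E'
from station import arm
import cv2, numpy as np
np.set_printoptions(precision=4,suppress=True)
for c in ("scene","top"):
    im=arm.grab_frame(c); cv2.imwrite(f"pics/{c}0.png",im)
    i=arm.camera_info(c); print(c,i)
    for n in ["chest","round_bay","tin_bay","lid_bar","hasp_bar","rest","rest_seat","tube","tube_mid","tube_mouth","tin1","tray","mug1","coaster","ball1"]:
        print(n,[(np.round(d["centre"],1).tolist(),round(d["score"],2)) for d in arm.mark_of(c,n)][:6])
print(arm.get_state()["clock"])
E
```

```text
pics
scene {'fx': 453.9582705461241, 'fy': 453.9582705461241, 'cx': 324.16996205357106, 'cy': 195.7887723241464, 'world_to_cam': array([[ 0.3743,  0.9271,  0.0207, -0.1326],
       [-0.5298,  0.1954,  0.8253,  0.2043],
       [ 0.7611, -0.3198,  0.5643, -1.7942],
       [ 0.    ,  0.    ,  0.    ,  1.    ]])}
chest [([400.9, 218.5], 0.74), ([420.0, 208.3], 0.67)]
round_bay [([402.3, 217.4], 0.64)]
tin_bay []
lid_bar [([430.1, 165.9], 0.73)]
hasp_bar [([402.8, 181.5], 0.66)]
rest [([220.3, 216.1], 0.7)]
rest_seat [([221.8, 215.6], 0.93), ([293.0, 215.5], 0.75), ([223.0, 237.0], 0.51)]
tube [([198.7, 229.6], 0.71)]
tube_mid [([221.6, 213.9], 0.74), ([220.7, 216.0], 0.66)]
tube_mouth [([238.7, 199.1], 0.76), ([316.8, 228.1], 0.69)]
tin1 [([292.8, 216.9], 0.86), ([327.9, 210.4], 0.79), ([355.3, 186.7], 0.62), ([323.7, 233.8], 0.61), ([333.3, 187.9], 0.57), ([300.2, 194.1], 0.53)]
tray [([315.9, 227.9], 0.61)]
mug1 [([266.0, 278.1], 0.87), ([310.5, 250.3], 0.71)]
coaster [([268.9, 280.8], 0.73)]
ball1 []
top {'fx': 431.56743079897956, 'fy': 431.56743079897956, 'cx': 315.40637610005956, 'c
[... 179 characters left out ...]
  [ 0.    ,  0.    ,  0.    ,  1.    ]])}
chest [([183.4, 192.0], 0.62)]
round_bay []
tin_bay [([441.6, 222.2], 0.57)]
lid_bar [([143.4, 217.7], 0.74)]
hasp_bar [([200.1, 195.2], 0.8), ([348.8, 226.8], 0.57)]
rest [([426.8, 221.2], 0.9)]
rest_seat [([443.7, 218.5], 0.61)]
tube [([467.6, 217.6], 0.92), ([398.1, 133.7], 0.59)]
tube_mid [([441.5, 221.0], 0.88)]
tube_mouth [([412.2, 228.5], 0.81)]
tin1 [([239.7, 263.9], 0.91), ([320.2, 275.4], 0.71), ([349.1, 226.8], 0.67), ([274.4, 278.2], 0.59), ([296.2, 226.6], 0.57)]
tray [([317.2, 198.6], 0.98)]
mug1 [([338.5, 162.1], 0.91), ([401.9, 134.1], 0.68)]
coaster [([405.9, 133.8], 0.55), ([427.4, 221.7], 0.49), ([400.8, 132.8], 0.33)]
ball1 []
1.6
```

View pics/scene0.png

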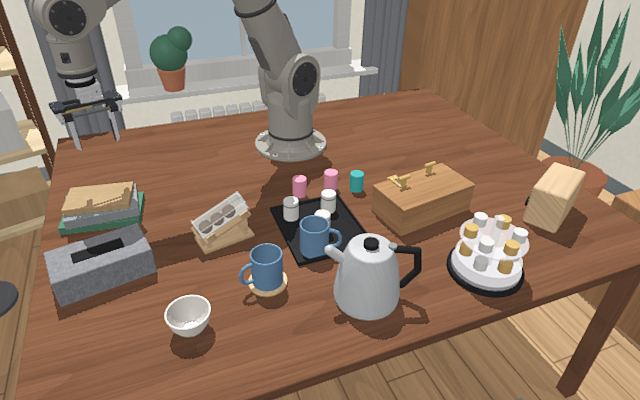

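View pics/top0.png

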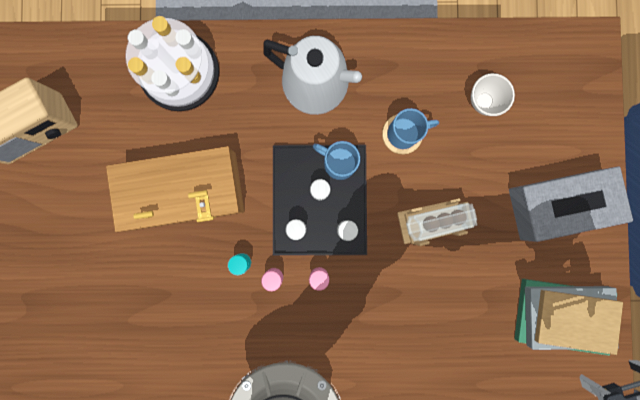

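Top view: chest at about (175,185) with brass lid bar (143,215) and hasp (203,205). Three white tins stand on the tray at (320,190), (296,230) and (348,230), with the mug at (342,160). The tube on its rest is at (440,220) with three balls in it and its mouth to the left, toward the chest. The pink and turquoise look-alikes are off the tray.

```bash
cat > h.py <<'E'
from station import arm
import cv2, numpy as np
from scipy.optimize import least_squares
from scipy.spatial.transform import Rotation as R
np.set_printoptions(precision=4,suppress=True)
def ray(info,px):
    W=info["world_to_cam"]; d=np.array([(px[0]-info["cx"])/info["fx"],-(px[1]-info["cy"])/info["fy"],-1])
    return -W[:3,:3].T@W[:3,3], W[:3,:3].T@d
def plane(info,px,z):
    o,d=ray(info,px); return o+d*(z-o[2])/d[2]
def proj(info,p):
    c=info["world_to_cam"][:3,:3]@p+info["world_to_cam"][:3,3]
    return np.array([info["cx"]+info["fx"]*c[0]/-c[2], info["cy"]-info["fy"]*c[1]/-c[2]])
def tri(obs):   # [(info,px)...]
    A=np.zeros((3,3)); b=np.zeros(3); 
    for i,p in obs:
        o,d=ray(i,p); d/=np.linalg.norm(d); M=np.eye(3)-np.outer(d,d); A+=M; b+=M@o
    return np.linalg.solve(A,b)
def quat(z,y):  # tool z, tool y directions
    z=np.array(z,float); z/=np.linalg.norm(z); y=np.array(y,float); y-=z*(y@z); y/=np.linalg.norm(y)
    return R.from_matrix(np.c_[np.cross(y,z),y,z]).as_quat()
def tcp(grasp,q,off=0.006): return np.array(grasp)-R.from_quat(q).as_matrix()[:,2]*off
E
python3 - <<'E'
from h import *
S=arm.camera_info("scene");T=arm.camera_info("top")
for n,a,b in [("mid",(221.6,213.9),(441.5,221)),("mouth",(238.7,199.1),(412.2,228.5)),("bottom",(198.7,229.6),(467.6,217.6)),("rest",(220.3,216.1),(426.8,221.2)),("lidbar",(430.1,165.9),(143.4,217.7)),("hasp",(402.8,181.5),(200.1,195.2)),("chest",(400.9,218.5),(183.4,192))]:
    p=tri([(S,a),(T,b)]); print(n,p,proj(S,p)-a,proj(T,p)-b)
print("lidbar",plane(T,(143.4,217.7),.123),"hasp",plane(T,(200.1,195.2),.125))
arm.grab_frame("top")
for t in ["lid","rest","tube"]:
  for d in arm.trace("top",t)[:1]:
    m=d["pixels"].astype(np.uint8); c=max(cv2.findContours(m,0,2)[0],key=cv2.contourArea)
    box=cv2.boxPoints(cv2.minAreaRect(c)); print(t,d["score"],m.sum())
    W=np.array([plane(T,p,.095)for p in box]); print(W[:,:2],np.linalg.norm(np.diff(W,axis=0),axis=1), W.mean(0))
im=arm.grab_frame("top"); hsv=cv2.cvtColor(im,cv2.COLOR_BGR2HSV)
m=((hsv[...,2]>150)&(hsv[...,1]<40)).astype(np.uint8); m[:145]=0;m[252:]=0;m[:,:274]=0;m[:,366:]=0
n,_,st,ce=cv2.connectedComponentsWithStats(m)
for s,c in zip(st[1:],ce[1:]):
    if s[4]>50: print(s,c,plane(T,c,.069))
E
```

```text
mid [ 0.4844 -0.3629  0.0888] [-0.4745 -0.093 ] [-0.578  -0.1764]
mouth [ 0.4659 -0.3     0.1099] [2.5638 0.4002] [3.1898 1.0033]
bottom [ 0.4918 -0.4317  0.0583] [-0.8368 -0.185 ] [-0.9988 -0.2833]
rest [ 0.4791 -0.3506  0.0709] [5.4949 0.864 ] [6.5987 1.8805]
lidbar [0.4973 0.3023 0.1151] [-0.492   0.1196] [-0.6943 -0.2881]
hasp [0.5455 0.1763 0.1132] [-0.0515  0.0091] [-0.0664 -0.0288]
chest [ 0.549   0.2243 -0.0279] [10.1884 -2.3112] [12.7888  4.7317]
lidbar [0.4966 0.2976 0.123 ] hasp [0.5448 0.173  0.125 ]
lid 0.74 8436
[[ 0.4108  0.0191]
 [ 0.6614  0.0183]
 [ 0.6596 -0.1971]
 [ 0.4092 -0.194 ]] [0.2506 0.2154 0.2505] [ 0.5353 -0.0884  0.095 ]
rest 0.73 732
[[ 0.5069 -0.2619]
 [ 0.5364 -0.4022]
 [ 0.4535 -0.4184]
 [ 0.4242 -0.2787]] [0.1433 0.0845 0.1428] [ 0.4802 -0.3403  0.095 ]
tube 0.61 1689
[[ 0.4938 -0.2788]
 [ 0.5307 -0.4314]
 [ 0.4745 -0.4442]
 [ 0.4378 -0.2919]] [0.157  0.0576 0.1566] [ 0.4842 -0.3616  0.095 ]
[310 179  20  21 324] [319.6914 189.1049] [ 0.5597 -0.0893  0.069 ]
[286 220  20  20 326] [295.4141 229.411 ] [ 0.4669 -0.0325  0.069 ]
[338 221  20  19 310] [347.2871 230.1097] [ 0.4644 -0.1522  0.069 ]
```

```bash
python3 - <<'E'
from h import *
yaw=np.radians(8.9); cx=np.array([np.cos(yaw),np.sin(yaw),0]); cy=np.array([-np.sin(yaw),np.cos(yaw),0])
for s in (1,-1):
    q=quat([0,0,-1],s*cy); print(s,arm.ik([0.48,0.225,0.36],q))
j=[arm.ik([0.48,0.225,0.36],quat([0,0,-1],s*cy)) for s in (1,-1)]
j=[x for x in j if x is not None]; j=min(j,key=lambda x:abs(x[6]))
arm.goto_joints(j)
obs={"lid_bar":[], "hasp_bar":[]}
for k,dx in enumerate((0,.04)):
    if k: 
        p=arm.get_state()["ee_pos"]; arm.move_straight(np.array(p)+[-0.03,0.06,0.0],velocity=.2)
    I=arm.camera_info("wrist"); im=arm.grab_frame("wrist"); cv2.imwrite(f"pics/w{k}.png",im)
    for n in obs:
        r=arm.mark_of("wrist",n); print(n,[(np.round(d["centre"],1).tolist(),round(d["score"],2)) for d in r][:3])
        if r: obs[n].append((I,r[0]["centre"])); print(plane(I,r[0]["centre"],.124))
for n in obs: 
    if len(obs[n])==2: print(n,tri(obs[n]))
print(arm.get_state()["clock"], I)
E
```

```text
1 [ 0.473   0.2711 -1.2212  1.7057  0.2609  1.3485  0.9312]
-1 [ 0.4343  0.2489 -1.1617  1.707   0.2343  1.34   -2.1859]
lid_bar [([371.8, 202.0], 0.64)]
[0.504  0.2982 0.124 ]
hasp_bar [([285.7, 216.2], 0.59)]
[0.5436 0.1808 0.124 ]
lid_bar [([325.3, 218.3], 0.95)]
[0.5078 0.2981 0.124 ]
hasp_bar [([244.9, 231.9], 0.89)]
[0.5467 0.1859 0.124 ]
lid_bar [0.5025 0.2966 0.1349]
hasp_bar [0.5533 0.1805 0.1044]
5.8833 {'fx': 288.7280330907333, 'fy': 288.7280330907333, 'cx': 321.6420671719141, 'cy': 200.02797123729243, 'world_to_cam': array([[-0.1554,  0.9878, -0.0004, -0.2103],
       [-0.9478, -0.1492, -0.2818,  0.5345],
       [-0.2784, -0.0434,  0.9595, -0.3787],
       [ 0.    ,  0.    ,  0.    ,  1.    ]])}
```

View pics/w0.png

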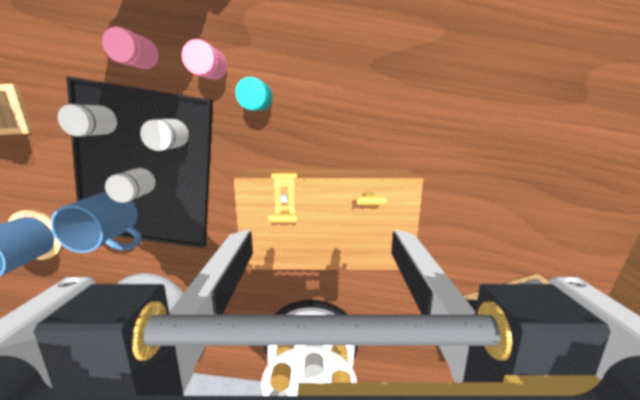

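Wrist view: the lid's front corners are at (235,178) and (423,179). The hasp's hinge is at (285,177) and its cross bar at (284,218); the lid bar is at (371,201).

```bash
cat >> h.py <<'E'
def wp(pose,p): 
    c,s=np.cos(pose[2]),np.sin(pose[2]); return np.array([pose[0]+c*p[0]-s*p[1],pose[1]+s*p[0]+c*p[1],p[2]])
E
python3 - <<'E'
from h import *
T=arm.camera_info("top");I=arm.camera_info("wrist")
st=arm.get_state(); 
LB=(-.050,.060,.123);HB=(-.024,-.065,.125)
# wrist camera info at first view: same orientation, shift back by the move
import copy
I0=copy.deepcopy(I); W=I0["world_to_cam"]; W[:3,3]=W[:3,3]+W[:3,:3]@np.array([-.03,.06,0])
FR=[(-.077,-.141,.095),(-.077,.141,.095)];BK=[(.075,-.141,.095),(.075,.141,.095)]
obs=[(I0,FR[0],(235,178)),(I0,FR[1],(423,179)),(I0,LB,(371,201)),(I0,HB,(284,218)),(I,LB,(325.3,218.3)),(I,HB,(244.9,233)),
 (T,FR[0],(244,211)),(T,FR[1],(113,231)),(T,BK[0],(235,147)),(T,BK[1],(107,166)),(T,LB,(143.4,215.5))]
f=lambda x:np.concatenate([(proj(i,wp(x,p))-u) for i,p,u in obs])
r=least_squares(f,[.54,.23,.155],loss="soft_l1"); print(r.x,np.degrees(r.x[2])); print(f(r.x).reshape(-1,2))
for n,p in (("hasp",HB),("lidbar",LB)): print(n,wp(r.x,p))
print(arm.get_state()["ee_pos"])
E
```

```text
[0.5625 0.245  0.1457] 8.345333808417148
[[-1.7306 -0.2723]
 [ 0.928   0.2137]
 [ 0.2941  0.7049]
 [-0.8473  0.846 ]
 [ 0.7097 -2.9128]
 [-5.2502 -0.8786]
 [-5.4835  1.4413]
 [ 1.7012  0.5765]
 [-6.2229 -0.8047]
 [-1.2523 -0.849 ]
 [ 0.2696 -1.3512]]
hasp [0.5482 0.1772 0.125 ]
lidbar [0.5044 0.2971 0.123 ]
[0.4508 0.2838 0.3598]
```

```bash
cat >> h.py <<'E'
CH=None
def load():
    import json; return json.load(open("pose.json"))
def save(**k):
    import json,os; d=load() if os.path.exists("pose.json") else {}; d.update({a:list(map(float,b)) for a,b in k.items()}); json.dump(d,open("pose.json","w"))
def down(pose,s=1): c,sn=np.cos(pose[2]),np.sin(pose[2]); return quat([0,0,-1],[-sn*s,c*s,0])
def arc(pose,q,hinge,bar0,a0,a1,sgn,n,vel=.12):
    """carry bar (chest x,y,z at angle 0) about hinge (x,z) from angle a0 to a1; sgn +1: from +x side up and to -x"""
    v=np.array([bar0[0]-hinge[0],bar0[2]-hinge[1]])
    for a in np.linspace(a0,a1,n+1)[1:]:
        c,s=np.cos(sgn*a),np.sin(sgn*a)
        p=(hinge[0]+c*v[0]-s*v[1],bar0[1],hinge[1]+s*v[0]+c*v[1])
        arm.move_straight(tcp(wp(pose,p),q),q,velocity=vel)
LB=(-.050,.060,.123);HB=(-.024,-.065,.125);HH=(-.079,.097);LH=(.075,.085)
def st(): 
    s=arm.get_state(); print("t %.1f tcp %s w %.4f F %s grip %.1f"%(s["clock"],np.array(s["ee_pos"]),s["grip_width"],np.array(s["ft_force"]),s["grip_force"]))
E
python3 - <<'E'
from h import *
pose=(.5625,.2455,np.radians(8.5)); save(chest=pose)
q=down(pose)
g=wp(pose,HB)
arm.goto(tcp(g+[0,0,.09],q),q); arm.move_straight(tcp(g,q),q,stop_force=10); st()
arm.grasp(); st()
arc(pose,q,HH,HB,0,2.1,1,8); st()
cv2.imwrite("pics/s1.png",arm.grab_frame("scene")[120:260,340:500].repeat(3,0).repeat(3,1))
E
```

```text
t 7.5 tcp [0.5487 0.1783 0.132 ] w 0.0939 F [-0.9456  0.616  -0.0437] grip 0.0
t 8.3 tcp [0.5483 0.1784 0.1311] w 0.0395 F [-0.3903  6.6278 -0.8329] grip 30.0
t 10.6 tcp [0.4431 0.1623 0.136 ] w 0.0392 F [-0.7998  6.5534  0.7275] grip 30.0
```

View pics/s1.png

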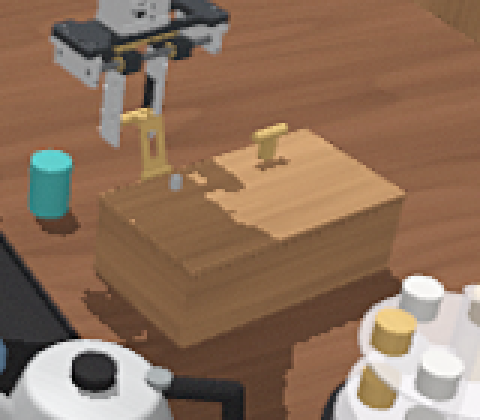

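The hasp is swung off to the front with the lid still shut. Next I open the lid.

```bash
python3 - <<'E'
from h import *
pose=load()["chest"]; q=down(pose)
arm.let_go(); p=np.array(arm.get_state()["ee_pos"]); arm.move_straight(p+[0,0,.08],q,velocity=.2)
g=wp(pose,LB)
arm.goto(tcp(g+[0,0,.08],q),q); arm.move_straight(tcp(g,q),q,stop_force=10); st()
arm.grasp(); st()
arc(pose,q,LH,LB,0,1.72,-1,11,.15); st()
arm.pause(.2); arm.let_go(); p=np.array(arm.get_state()["ee_pos"]); arm.move_straight(p+[0,0,.12],q,velocity=.2); st()
cv2.imwrite("pics/s2.png",arm.grab_frame("scene")[60:260,340:540].repeat(2,0).repeat(2,1))
# look-ahead: IK of pour
import itertools
th=np.radians(103.5); 
for tilt0 in (20,35,45):   # tool lean at grasp (body toward low end)
  for s in (1,-1):
    out=[]
    mid=np.array([.484,-.362,.089]); h=np.array([np.cos(th),np.sin(th),0]); 
    def tq(h,lean): 
        z=np.sin(np.radians(lean))*h+[0,0,-np.cos(np.radians(lean))]; return quat(z,s*np.cross([0,0,1],h))
    out.append(arm.ik(tcp(mid,tq(h,tilt0)),tq(h,tilt0)))
    hc=wp(pose,(0,1,0))-wp(pose,(0,0,0))
    for e in (20,0,-10,-30,-55):
        m=wp(pose,(-.0,-.10,.125)); a=hc*np.cos(np.radians(e))+np.array([0,0,np.sin(np.radians(e))])
        qq=tq(hc,tilt0-20+e); out.append(arm.ik(tcp(m-.075*a,qq),qq))
    print(tilt0,s); [print("  ",o) for o in out]
E
```

```text
t 13.5 tcp [0.5045 0.2975 0.1297] w 0.0942 F [-0.6998 -0.2717  1.0398] grip 0.0
t 14.4 tcp [0.5041 0.2982 0.1291] w 0.0395 F [-0.4091  5.5017 -1.6035] grip 30.0
t 17.5 tcp [0.6844 0.3256 0.2094] w 0.0391 F [3.7007 6.626  8.2323] grip 30.0
t 19.4 tcp [0.6832 0.3239 0.3278] w 0.0941 F [ 0.2906  0.3069 -0.1677] grip 0.0
20 1
   [-0.0391  1.0245  1.1987  1.7039 -0.9941  1.5313 -1.4626]
   [-0.6388  0.6332  0.8238  1.9168 -0.9194  1.0987 -2.314 ]
   [ 0.6125  0.6964 -1.1747  1.8349  0.7192  1.1161  2.4636]
   [ 0.5124  0.6898 -1.1809  1.8256  0.8407  1.253   2.3196]
   [ 0.2642  0.72   -1.1261  1.7893  1.0135  1.5589  2.108 ]
   [-0.0506  0.8318 -0.9779  1.718   1.1476  1.9355  1.9464]
20 -1
   [ 1.1361  0.724  -0.7036  1.6263  0.2052  1.1834  0.647 ]
   [ 0.5749  0.6179 -0.8217  1.8432  0.1185  0.8523 -0.075 ]
   [ 0.3059  0.4876 -0.6908  1.8509  0.3791  0.9382 -0.4079]
   [ 0.16    0.465  -0.6323  1.8442  0.5158  1.0278 -0.5742]
   [-0.1087  0.5007 -0.5486  1.8103  0.7479  1.283  -0.8499]
   [-0.3506  0.6608 -0.5033  1.7368  0.9511  1.6692 -1.0752]
35 1
   [ 0.1581  1.0409  1.0092  1.53
[... 747 characters left out ...]
0.9593  1.9199 -1.5024]
   [-0.0319  0.6598  0.2591  1.8323 -0.9587  1.237  -2.1878]
   [-0.5833  0.6206  0.8242  1.8908 -0.9432  1.1967 -2.2759]
   [-0.8044  0.6365  1.0173  1.9033 -0.88    1.1523 -2.3676]
   [ 0.5603  0.6476 -1.1922  1.8054  0.7301  1.214   2.4134]
   [ 0.2349  0.7009 -1.1401  1.757   0.9813  1.5969  2.1108]
45 -1
   [ 1.1598  0.9719 -0.7044  1.3531  0.0301  1.5606  0.757 ]
   [ 0.8168  0.8569 -0.9433  1.7771 -0.1393  0.937   0.2659]
   [ 0.6537  0.6257 -0.8672  1.8155  0.0342  0.9058  0.0143]
   [ 0.5324  0.5352 -0.8083  1.825   0.1464  0.9195 -0.1381]
   [ 0.2357  0.4388 -0.6818  1.8221  0.4173  1.0333 -0.48  ]
   [-0.1313  0.484  -0.5645  1.7776  0.7213  1.3344 -0.8451]
```

View pics/s2.png

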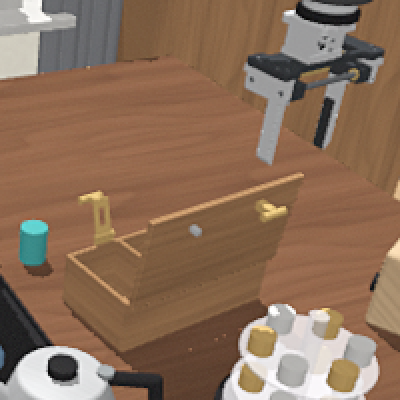

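The lid is open, leaning back at about 1.7 rad. Next, a wrist look at the tube.

```bash
python3 - <<'E'
from h import *
th=np.radians(103.5); h=np.array([np.cos(th),np.sin(th),0]); mid=np.array([.484,-.362,.089])
q=quat([0,0,-1],-np.cross([0,0,1],h))
p=np.array(arm.get_state()["ee_pos"]); 
arm.goto([.50,0.0,.36],q)
arm.goto(tcp(mid+.05*h+[0,0,.21],q),q)
I=arm.camera_info("wrist"); im=arm.grab_frame("wrist"); cv2.imwrite("pics/w3.png",im)
for n,z in (("tube_mid",.089),("tube_mouth",.113),("tube",.06),("rest_seat",.089)):
    for d in arm.mark_of("wrist",n)[:2]: print(n,np.round(d["centre"],1),round(d["score"],2),plane(I,d["centre"],z))
print("guess px",proj(I,mid),proj(I,mid+.0705*h+[0,0,.0257]),proj(I,mid-.0705*h-[0,0,.0257]))
np.savez("w3.npz",W=I["world_to_cam"]); st()
E
```

```text
tube_mid [316.1 217.2] 0.69 [ 0.478  -0.3641  0.089 ]
tube_mouth [321.1 171.2] 0.91 [ 0.4687 -0.2965  0.113 ]
tube [316.7 252.3] 0.88 [ 0.4938 -0.4293  0.06  ]
guess px [320.7834 216.7713] [320.801  168.8059] [320.7693 254.9663]
t 22.3 tcp [ 0.4728 -0.3126  0.3053] w 0.0940 F [-0.9566 -0.2335 -0.3484] grip 0.0
```

View pics/w3.png

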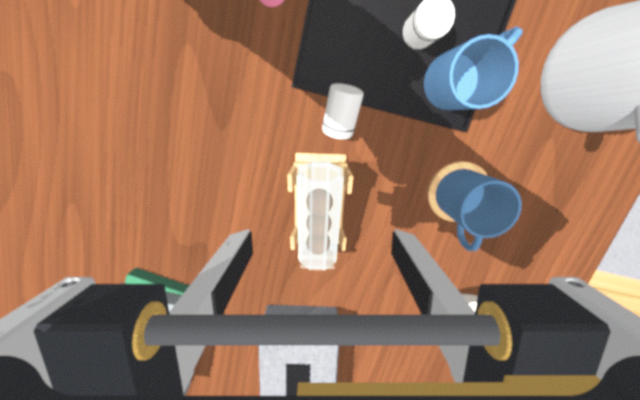

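The tube is centred at about column 319, from row 163 (mouth) to row 265. One tin now appears at (342,110) by the tray edge nearest the rest, so it has probably been knocked. I'll measure it again later and grip the tube now.

```bash
cat >> h.py <<'E'
def tq(h,lean): # tool leaning: lean>0 -> body toward -h
    l=np.radians(lean); return quat(np.sin(l)*h+np.array([0,0,-np.cos(l)]),-np.cross([0,0,1],h))
def hd(a): return np.array([np.cos(a),np.sin(a),0])
LEAN0=40
E
python3 - <<'E'
from h import *
S=arm.camera_info("scene");T=arm.camera_info("top");I=arm.camera_info("wrist")
m=tri([(S,(221.6,213.9)),(T,(441.5,221)),(I,(319,217.2))]); b=tri([(S,(198.7,229.6)),(T,(467.6,217.6)),(I,(317.5,252.3))]); print(m,b)
h=hd(np.radians(103.5)); mid=np.array([.4832,-.362,.086]); q=tq(h,LEAN0); zt=R.from_quat(q).as_matrix()[:,2]
arm.goto(tcp(mid-zt*.10,q),q)
print(arm.move_straight(tcp(mid,q),q,velocity=.1,stop_force=8)); st()
arm.grasp(); st()
s=arm.get_state(); save(tubetcp=s["ee_pos"],tubeq=s["eef_rot"])
p=np.array(s["ee_pos"]); arm.move_straight(p+[0,0,.12],velocity=.1); st()
cv2.imwrite("pics/s3.png",arm.grab_frame("scene")[100:300,150:400].repeat(3,0).repeat(3,1))
E
```

```text
[ 0.4829 -0.3634  0.088 ] [ 0.493  -0.4312  0.059 ]
False
t 24.5 tcp [ 0.4844 -0.3663  0.091 ] w 0.0941 F [0.3266 0.7429 0.5419] grip 0.0
t 25.1 tcp [ 0.4839 -0.366   0.0906] w 0.0560 F [-1.906  -0.7744  2.0687] grip 29.8
t 26.5 tcp [ 0.4837 -0.3658  0.21  ] w 0.0559 F [-0.3897 -0.1034 -2.5253] grip 29.8
```

View pics/s3.png

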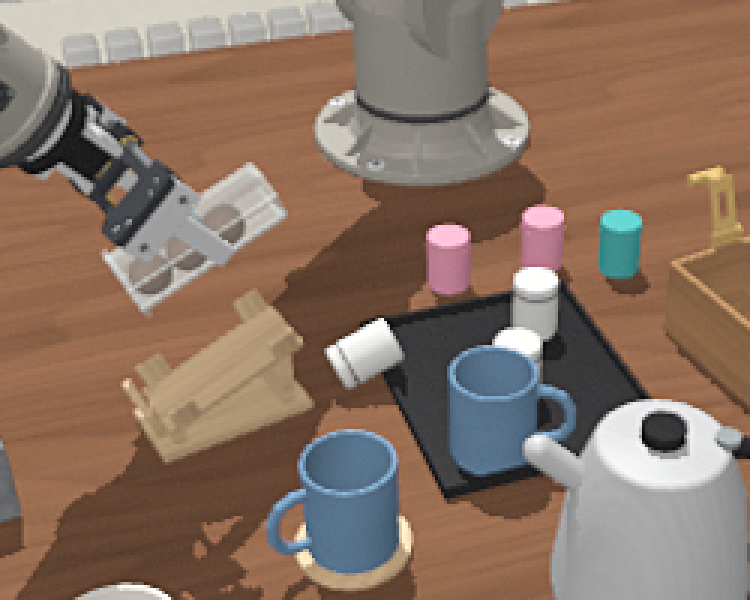

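The tube is held at about +20° with three balls inside. One tin lies tilted across the tray rim at about (362,352) in this crop, to be dealt with later. Next I carry the tube over the small bay and tilt it slowly.

```bash
cat >> h.py <<'E'
def tube_at(mouth,h,e,vel=None):
    r=np.radians(e); a=h*np.cos(r)+np.array([0,0,np.sin(r)]); q=tq(h,LEAN0-20+e); p=tcp(mouth-.075*a,q)
    if vel: arm.move_straight(p,q,velocity=vel)
    else: arm.goto(p,q)
E
python3 - <<'E'
from h import *
pose=load()["chest"]; h=hd(pose[2]+np.pi/2); m=wp(pose,(-.002,-.105,.122))
tube_at(np.array([.50,-.15,.25]),hd(np.radians(101)),22)
tube_at(m+[0,0,.10]-.03*h,h,20); st()
tube_at(m,h,14,.1)
for e in (10,6,3,1): tube_at(m,h,e,.03)
for e in range(0,-6,-1): tube_at(m,h,e,.012); arm.pause(.2)
st(); I=arm.camera_info("scene"); print(proj(I,m))
u,v=map(int,proj(I,m)); im=arm.grab_frame("scene")[v-60:v+40,u-90:u+60]; cv2.imwrite("pics/s4.png",cv2.resize(im,None,fx=5,fy=5,interpolation=2))
E
```

```text
t 28.2 tcp [0.5919 0.036  0.2006] w 0.0560 F [-0.6784 -0.2348 -2.0166] grip 29.8
t 33.3 tcp [0.5873 0.0659 0.1343] w 0.0559 F [-0.6994 -0.205  -2.4255] grip 30.0
[397.9828 186.4538]
```

View pics/s4.png

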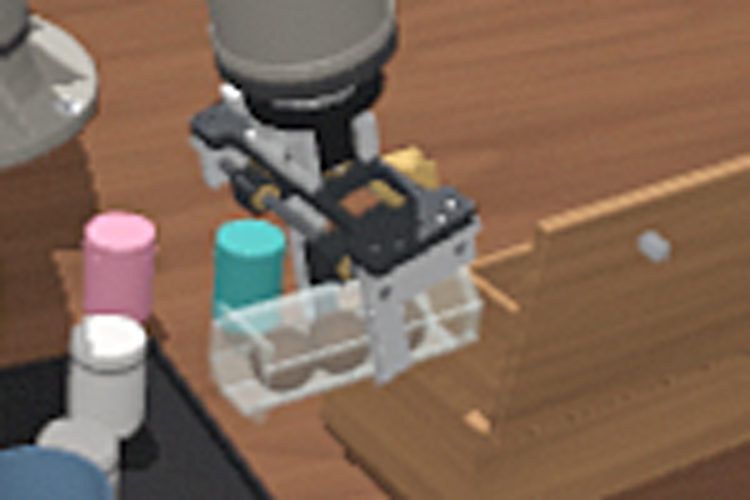

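The balls show at (285,360), (340,345) and behind the finger at about (410,325). They haven't fully rolled yet, so I tilt a few degrees more.

```bash
python3 - <<'E'
from h import *
pose=load()["chest"]; h=hd(pose[2]+np.pi/2); m=wp(pose,(-.002,-.105,.122))
for e in (-6,-7,-8): tube_at(m,h,e,.012); arm.pause(.25)
arm.pause(.4)
u,v=398,186; im=arm.grab_frame("scene")[v-40:v+30,u-70:u+30]; cv2.imwrite("pics/s5.png",cv2.resize(im,None,fx=6,fy=6,interpolation=2)); st()
E
```

```text
t 35.3 tcp [0.5872 0.0667 0.1383] w 0.0561 F [-0.4445 -0.7004 -2.1384] grip 30.0
```

View pics/s5.png

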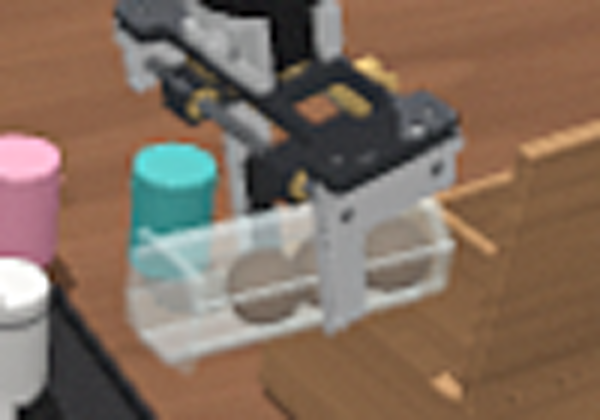

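All three balls have rolled forward, with the first at the rim (400,250). I hold here, then tip them out and check.

```bash
python3 - <<'E'
from h import *
pose=load()["chest"]; h=hd(pose[2]+np.pi/2); m=wp(pose,(-.002,-.105,.122))
arm.pause(1.3)
for e in (-13,-18,-23,-28,-34,-40,-46,-52,-56): tube_at(m,h,e,.06)
arm.pause(.8); st()
cv2.imwrite("pics/s6a.png",arm.grab_frame("scene")[110:260,320:520].repeat(3,0).repeat(3,1))
arm.grab_frame("top")
for e in (-40,-20,0,20): tube_at(m+[0,0,.015 if e<-10 else .06],h,e,.2)
T=arm.grab_frame("top")[100:300,90:370]; cv2.imwrite("pics/s6.png",cv2.resize(T,None,fx=2.8,fy=2.8,interpolation=2)); st()
E
```

```text
t 39.8 tcp [0.5817 0.1034 0.189 ] w 0.0556 F [-0.5562  0.1038 -0.6532] grip 30.0
t 42.0 tcp [0.5869 0.0703 0.1619] w 0.0556 F [ 0.6773  0.2058 -1.0205] grip 30.0
```

View pics/s6.png

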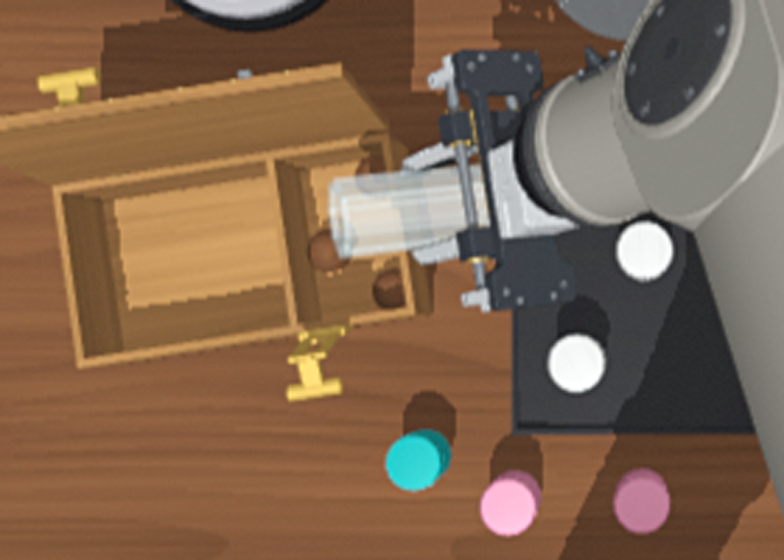

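The small bay holds the balls at (328,252), (388,290) and (370,165), and the tube is empty. Now the tube goes back on its rest.

```bash
python3 - <<'E'
from h import *
d=load(); h=hd(np.radians(103.5)); p=np.array(d["tubetcp"]); q=np.array(d["tubeq"])
pose=d["chest"]; m=wp(pose,(-.002,-.105,.25)); tube_at(m,hd(pose[2]+np.pi/2),20,.25)
tube_at(np.array([.50,-.15,.27]),hd(np.radians(101)),22)
arm.goto(p+[0,0,.12],q); arm.move_straight(p+[0,0,.02],q,velocity=.12); print(arm.move_straight(p+[0,0,.001],q,velocity=.04,stop_force=8)); st()
cv2.imwrite("pics/s7.png",arm.grab_frame("scene")[150:300,150:390].repeat(3,0).repeat(3,1))
E
```

```text
False
t 45.9 tcp [ 0.4839 -0.366   0.0914] w 0.0560 F [ 0.2564 -0.8072 -1.9463] grip 30.0
```

View pics/s7.png

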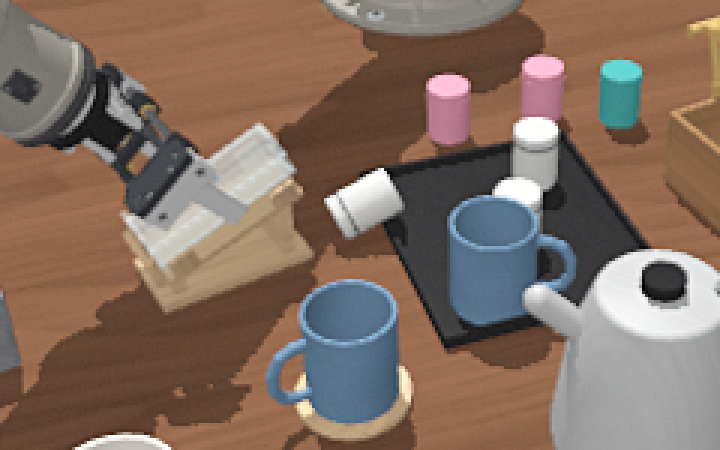

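The tube is seated. I release it and measure the tins.

```bash
python3 - <<'E'
from h import *
d=load(); q=np.array(d["tubeq"]); p=np.array(d["tubetcp"])
arm.let_go(); zt=R.from_quat(q).as_matrix()[:,2]; arm.move_straight(p-zt*.12,q,velocity=.15)
q=quat([0,0,-1],[0,1,0])
arm.goto([.40,-.20,.33],q)
I=arm.camera_info("wrist"); im=arm.grab_frame("wrist"); np.savez("w8.npz",W=I["world_to_cam"])
cv2.imwrite("pics/w8.png",im[60:300,180:540].repeat(2,0).repeat(2,1))
T=arm.camera_info("top"); t=arm.grab_frame("top"); hsv=cv2.cvtColor(t,cv2.COLOR_BGR2HSV)
m=((hsv[...,2]>130)&(hsv[...,1]<40)).astype(np.uint8); m[:145]=0;m[252:]=0;m[:,:274]=0;m[:,385:]=0
n,_,s_,ce=cv2.connectedComponentsWithStats(m)
for s,c in zip(s_[1:],ce[1:]):
    if s[4]>50: print(s,c,plane(T,c,.069))
cv2.imwrite("pics/t8.png",cv2.resize(t[140:290,270:400],None,fx=4,fy=4,interpolation=2)); st()
E
```

```text
[310 179  20  20 319] [319.5517 188.8245] [ 0.5604 -0.089   0.069 ]
[359 213  26  20 487] [371.8131 222.4928] [ 0.4815 -0.209   0.069 ]
[286 219  20  21 316] [295.4905 229.0823] [ 0.4677 -0.0326  0.069 ]
t 49.0 tcp [ 0.4003 -0.2008  0.3297] w 0.0939 F [ 0.1173 -0.3272 -0.9491] grip 0.0
```

View pics/w8.png

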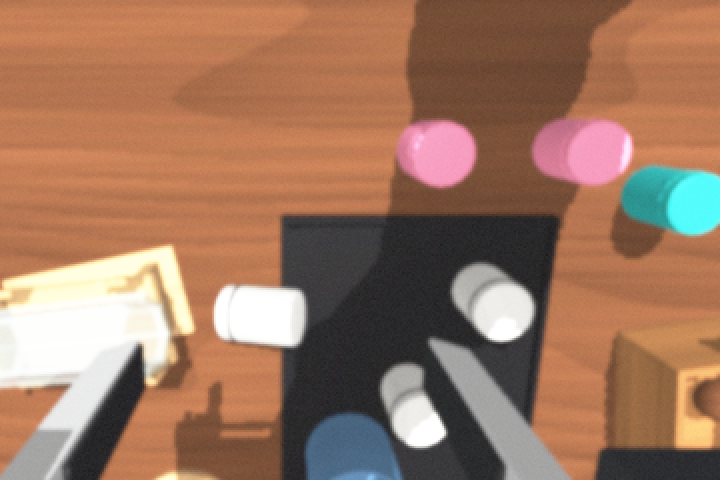

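View pics/t8.png

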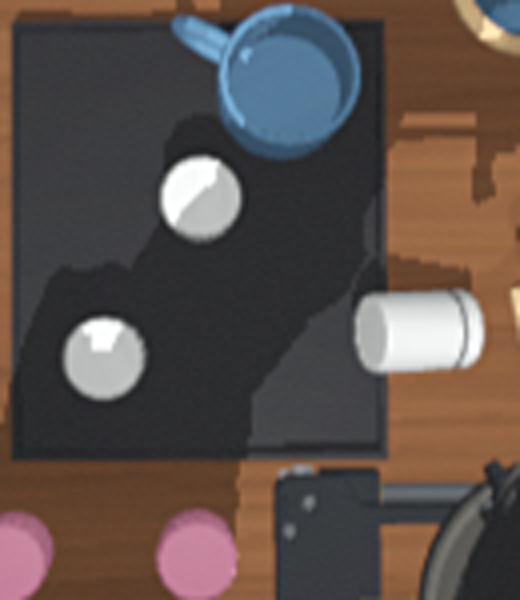

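The knocked tin lies over the tray's right rim, its axis roughly along world y and its base on the tray side, centred at about (375,222) in the full top picture. The other two tins stand where they were. I pick the fallen one first.

```bash
cat >> h.py <<'E'
def both(p,y):
    cur=np.array(arm.get_state()["joint_positions"]); best=None
    for s in (1,-1):
        q=quat([0,0,-1],s*np.array(y)); j=arm.ik(p,q)
        if j is not None:
            c=np.abs(np.array(j)-cur).max()
            if best is None or c<best[0]: best=(c,q)
    return best[1]
def up(z): 
    p=np.array(arm.get_state()["ee_pos"]); arm.move_straight([p[0],p[1],z],velocity=.25)
def pick(g,y):
    g=np.array(g); q=both(g+[0,0,.15],y); arm.goto(tcp(g+[0,0,.13],q),q)
    print("hit",arm.move_straight(tcp(g,q),q,velocity=.15,stop_force=10)); arm.grasp(); st(); up(.30); st()
def place(g,y):
    g=np.array(g); q=both(g+[0,0,.18],y); arm.goto(tcp(g+[0,0,.16],q),q)
    arm.move_straight(tcp(g+[0,0,.02],q),q,velocity=.15); print("hit",arm.move_straight(tcp(g,q),q,velocity=.05,stop_force=6)); st(); arm.let_go(); up(.32)
E
python3 - <<'E'
from h import *
T=arm.camera_info("top");I=arm.camera_info("wrist")
a=plane(T,(375,222.5),.033);b=plane(I,(310,218),.033); c=tri([(T,(375,222.5)),(I,(310,218))]); print(a,b,c)
g=(a+b)/2; g[1]-=.004; g[2]=.036
pose=load()["chest"]; 
pick(g,[1,.06,0])
if .03<arm.get_state()["grip_width"]<.06:
    cy=hd(pose[2]+np.pi/2); place(wp(pose,(0,.048,.042)),cy)
st(); arm.goto([.42,-.05,.40],quat([0,0,-1],[0,1,0]))
cv2.imwrite("pics/s9.png",cv2.resize(arm.grab_frame("top")[120:300,90:400],None,fx=2.5,fy=2.5,interpolation=2))
E
```

```text
[ 0.481  -0.2212  0.033 ] [ 0.4812 -0.2211  0.033 ] [ 0.481  -0.2211  0.0336]
hit False
t 52.5 tcp [ 0.4811 -0.2252  0.042 ] w 0.0452 F [0.6155 0.2239 0.2692] grip 30.0
t 53.6 tcp [ 0.4805 -0.225   0.2988] w 0.0454 F [-0.241   0.1608 -1.2146] grip 30.0
hit True
t 57.1 tcp [0.5551 0.2926 0.0471] w 0.0455 F [-1.3084 -1.5847  7.5844] grip 30.0
t 59.2 tcp [0.5547 0.2919 0.3186] w 0.0938 F [-0.3445  0.8128 -0.7349] grip 0.0
```

View pics/s9.png

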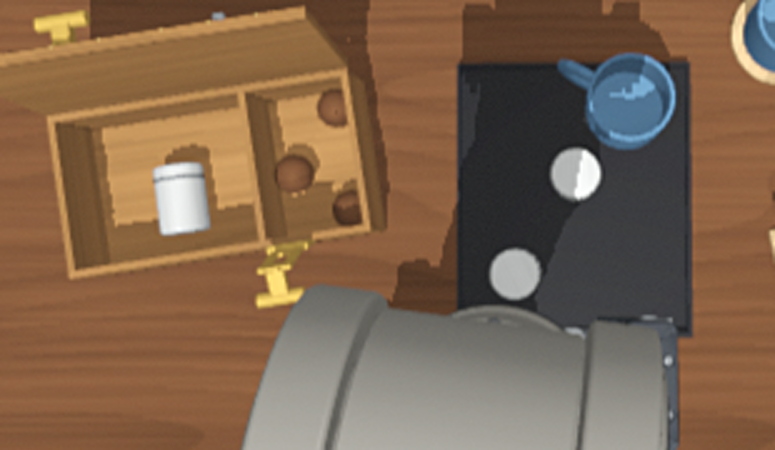

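The fallen tin now lies in the large bay, with all three balls beside it in the small one. The two standing tins are unchanged, so I move them next.

```bash
python3 - <<'E'
from h import *
T=arm.camera_info("top"); pose=load()["chest"]; w=plane(T,(162.8,199.2),.03)-wp(pose,(0,0,0)); c,s=np.cos(pose[2]),np.sin(pose[2])
print("lying tin chest",c*w[0]+s*w[1],-s*w[0]+c*w[1])
cx=hd(pose[2])
for (x,y),ty,cyy in (((.4677,-.0326),cx,-.010),((.5604,-.089),[.62,.78,0],.105)):
    pick([x,y,.059],ty)
    if .03<arm.get_state()["grip_width"]<.06: place(wp(pose,(-.006,cyy,.064)),cx)
    else: print("MISS"); break
arm.goto([.42,-.05,.40],quat([0,0,-1],[0,1,0])); st()
cv2.imwrite("pics/s10.png",cv2.resize(arm.grab_frame("top")[120:300,90:400],None,fx=2.5,fy=2.5,interpolation=2))
E
```

```text
lying tin chest -0.015035698216319305 0.045818620443991195
hit False
t 64.2 tcp [ 0.4677 -0.0326  0.065 ] w 0.0457 F [-0.5403  0.6002  1.5075] grip 30.0
t 65.3 tcp [ 0.467  -0.0327  0.2988] w 0.0458 F [ 0.3805  0.2378 -0.4629] grip 30.0
hit False
t 68.1 tcp [0.5579 0.2348 0.0698] w 0.0452 F [ 0.2421 -0.5912 -0.6464] grip 30.0
hit False
t 73.2 tcp [ 0.5604 -0.089   0.065 ] w 0.0452 F [-0.3343 -0.8918  0.4743] grip 30.0
t 74.3 tcp [ 0.5598 -0.0892  0.2987] w 0.0454 F [ 0.2145  0.2258 -0.9542] grip 30.0
hit False
t 77.6 tcp [0.5408 0.3484 0.0697] w 0.0455 F [-1.3177 -0.3693 -0.6643] grip 30.0
t 81.9 tcp [ 0.4201 -0.0497  0.4   ] w 0.0941 F [ 0.5885 -0.8056 -0.1041] grip 0.0
```

View pics/s10.png

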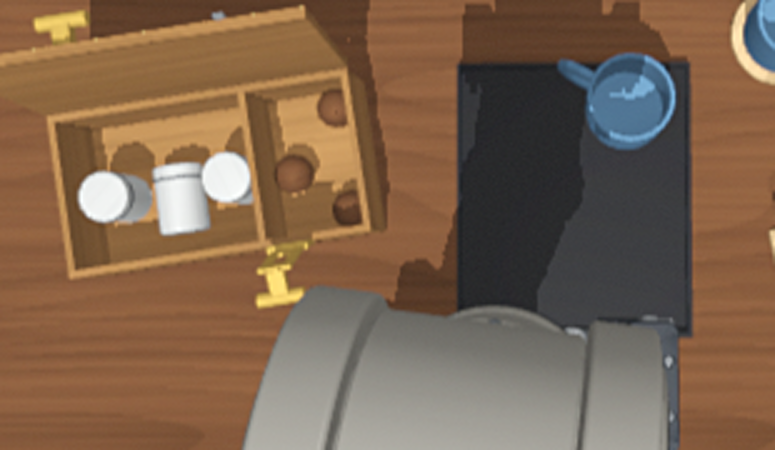

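All three tins are in. Now I close the lid the way it was opened.

```bash
python3 - <<'E'
from h import *
pose=load()["chest"]; q=down(pose)
v=np.array([LB[0]-LH[0],LB[2]-LH[1]]); a=1.715; c,s=np.cos(-a),np.sin(-a)
g=wp(pose,(LH[0]+c*v[0]-s*v[1],LB[1],LH[1]+s*v[0]+c*v[1]))
arm.goto(tcp(g+[0,0,.14],q),q); print("hit",arm.move_straight(tcp(g,q),q,stop_force=10)); arm.grasp(); st()
if arm.get_state()["grip_width"]>.03:
    arc(pose,q,LH,LB,1.715,0,-1,11,.13); st()
    p=np.array(arm.get_state()["ee_pos"]); print(arm.move_straight(p-[0,0,.004],q,velocity=.03,stop_force=12)); st(); arm.pause(.2)
    arm.let_go(); up(.24)
cv2.imwrite("pics/s11.png",arm.grab_frame("scene")[80:260,340:540].repeat(3,0).repeat(3,1))
E
```

```text
hit False
t 85.6 tcp [0.6824 0.3252 0.2093] w 0.0395 F [ 0.2551  4.9136 -0.5927] grip 30.0
t 89.0 tcp [0.505  0.2983 0.129 ] w 0.0393 F [-0.421   6.708  -2.3708] grip 30.0
True
t 89.2 tcp [0.5054 0.2984 0.1264] w 0.0397 F [-0.4136 -2.2792  7.8734] grip 30.0
```

View pics/s11.png

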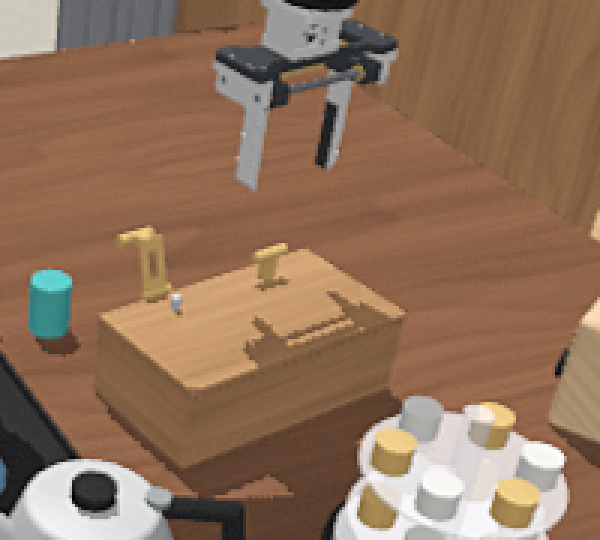

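The lid is shut, with the hasp still off at (145,262) in the crop. Now I swing the hasp over.

```bash
python3 - <<'E'
from h import *
pose=load()["chest"]; q=down(pose); p=np.array([.4431,.1623,.136])
arm.goto(p+[0,0,.1],q); print("hit",arm.move_straight(p,q,stop_force=10)); arm.grasp(); st()
if arm.get_state()["grip_width"]>.03:
    arc(pose,q,HH,HB,2.1,0,1,8); st()
    p=np.array(arm.get_state()["ee_pos"]); print(arm.move_straight(p-[0,0,.004],q,velocity=.03,stop_force=12)); st(); arm.pause(.2)
    arm.let_go(); up(.25)
q=quat([0,0,-1],[0,1,0]); arm.goto([.40,.0,.40],q); st()
a=arm.grab_frame("scene")[130:310,170:490]; cv2.imwrite("pics/s12.png",cv2.resize(a,None,fx=2.5,fy=2.5,interpolation=2))
E
```

```text
hit False
t 93.4 tcp [0.4431 0.1625 0.136 ] w 0.0396 F [-1.0399  1.1523  0.2627] grip 30.0
t 95.7 tcp [0.5484 0.1783 0.1307] w 0.0395 F [ 0.2513  5.158  -0.5799] grip 30.0
True
t 95.9 tcp [0.5494 0.1787 0.1286] w 0.0399 F [-3.3966 -2.7481 12.4514] grip 30.0
t 98.9 tcp [0.4001 0.     0.3997] w 0.0938 F [ 0.3281  0.1014 -0.0378] grip 0.0
```

View pics/s12.png

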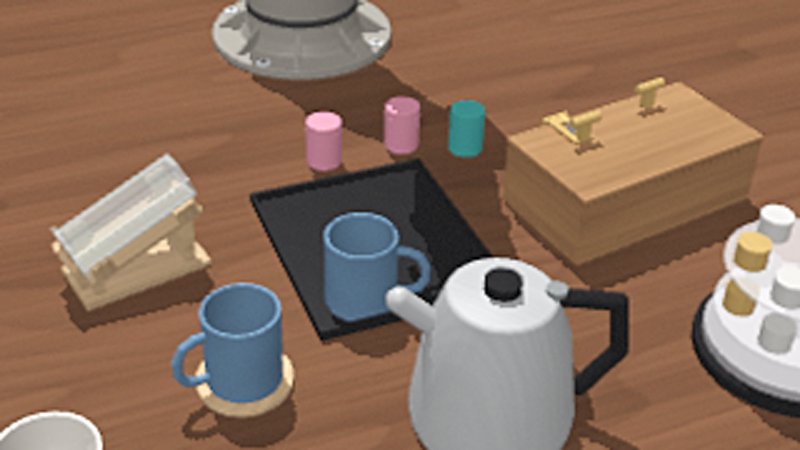

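The hasp lies flat over the catch at (575,128), the lid is shut, the tube is seated at (125,210), and the mugs and coaster haven't moved. Handing in.

```bash
python3 -c "
from station import arm
print(arm.hand_in())"
```

```text
the job is handed in; nothing more can be done
None
```

I handed the job in at about 99 s of the 210 s limit, with no verdict returned: the three tins and three balls are in their compartments (one tin on its side after being knocked off the tray), the tube is back on its rest, the lid is shut with the hasp over its catch, and the mugs and coaster stayed put.

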